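Dock the flat wireless microphone in its charging pocket

ROBOT

A 7-joint arm with a two-finger parallel gripper is mounted at the origin on a cart in front of the work surface, level with it; the furniture and walls round the work are solid. World frame = base frame: x ahead of the robot, y to its left, z up, the work surface at z = 0. Lengths are in m, angles in rad, forces in N, time in s.
With the tool pointing down it reaches from about 0.425 to 0.875 m from the base axis. Payload 9.9 kg.
Tool frame: the origin (TCP) lies at the very end of the fingers, on their centre line; the grasp point (between the pads) lies 19 mm behind it; z points along the fingers, y is the line along which they close (so a half turn about z gives the same grasp; the last joint's range is limited). The gripper opens to 85 mm and grips with 20 to 120 N. Pads are 22 mm wide; open, the fingers measure 114 mm over their backs; the gripper's body (76 mm by 85 mm) begins 54 mm behind the grasp point. The pads swing forward as they close: fully open they stand 13 mm farther back than shut.
Start: joints at [1.222, 0.576, 0.025, 1.437, -0.015, 1.129, -0.057], TCP at [0.177, -0.651, 0.231] pointing down, gripper open.
Joint ranges: [-2.76, 2.76], [-0.34, 2.15], [-1.52, 1.57], [0.19, 2.46], [-1.09, 4.23], [0.17, 1.99], [-2.82, 2.82]. Speed limits (rad/s): [2.22, 2.22, 3.01, 3.01, 3.14, 3.14, 3.14].

INTERFACE

Orientations are given as a unit quaternion [w, x, y, z].
In Python, from bench import bot, snapshot, camera_params, finish_job gives the robot as it stands.
- The arm moves only by the tool arm_command, never from a script. Its argument "plan" is one flat list of numbers, 7 for each row, row after row: the shift along the tool's x, y, z in m, then the turn, a rotation vector about the tool's x, y, z in degrees, then the finger opening in m, from 0 to 0.0854. A call has 1 to 12 rows; each row shifts and turns the commanded pose from where the row before left it, along the tool's axes as they then stand; what a row does not reach is not made up. A row lasts 1/12 s, in which the tool goes at most 41.7 mm and 7.16 degrees, less where a joint would pass 70% of its speed; a pose out of reach is approached as far as the arm can. A call is refused whole if a number of a shift passes 0.0417 or a number of a turn 7.16, either way. A call with a gripper value outside its range is refused whole. The fingers move at their own pace and stop on an object; "force" is the grip in N (left out, the last holds). Time passes only in rows, so rows that do not move let the fingers close. It gives the time, the measured TCP pose, the force, the opening and the grip force at its end, in the units of the state.
- bot.observe(): the state, without advancing time (a new reading comes with each control period).
- snapshot(name): name is "scene" or "top" or "wrist"; returns the picture (384x512x3 uint8, red, green, blue); there is no depth.
- camera_params(name): a dict with "mtx" (3x3 intrinsics, pixels), "eye" and "attitude" of the camera in the world; the wrist camera has in their place "T_tool_cam" (4x4, takes a point from camera to tool coordinates, whose origin is the TCP and whose axes are the flange's). Camera axes: x right, y down, z forward; pixel columns grow to the right and rows downward; lengths in m; the calibration is good to about 2 mm. The wrist camera is an equidistant fisheye: a pixel r from the principal point sees the ray r / f radians off the axis. A picture is of the moment at which its call begins: read the wrist's pose just before it. camera_params takes no time and is no camera call.
- finish_job(): hands the job in; it is judged then, once.
The state is a dict: "time": time; "qpos": joint angles; "joint_vel": joint speeds; "joint_efforts": joint torques, N m; "tcp_pos": TCP position; "tool_rot": TCP orientation; "contact_force": force on the tool from outside, world axes, zero at the start; "wrist_torque": the same for the moment, N m; "grip_width": finger opening in m; "gripper_force": force on a finger pad.
Only numpy, scipy, OpenCV 4.12 (cv2) and the standard library are available. Lean on these libraries where they do the work, as an engineer would, in place of code of your own. Each camera call takes 0.05 s, during which the arm holds its last target. There are 200 camera calls.

TASK

The round wireless table microphone with the red ring is running low. Using only the fingertips, push it back across the charging tray against the rail, then slide it along, keeping it against the rail, into the hooded corner pocket until the sprung catch snaps out behind it and it stays docked by itself. Never lift or tip it, and leave the green-ringed microphone and everything else where it is.

Things in the scene. Friction and masses are not known exactly. Their poses are not given: they have to be found in the camera images.
- charger: white charging tray fixed on the table, 157 x 350 x 37 mm; origin on the table under its centre, x towards its rail (away from the robot), y left along the rail, z up. Its flat grey deck starts at x = -79 mm, is 12 mm above the table and has no lip in front or at the left. All tray positions here are in this frame, mm
- rail_mid (a point): middle of the foot of the rail's straight upright inner face, which is the plane x = 65 mm of the tray, from the left end to the pocket; at deck height (z = 12); the rail's top is at z = 26. Axes as the tray's
- pocket_home (a point): where the centre of a docked microphone's underside belongs: tray (40, -134, 12). The pocket is the tray's right rear corner, entered only by sliding towards -y along the rail. It lies between the rail (x = 65), the end wall (inner face y = -161) and the front cheek; a hood, underside z = 32, top z = 37, covers it from y = -138 to the end wall
- pocket_mouth (a point): top of the front cheek at the pocket's mouth, on the cheek's inner face: tray (12.5, -111, 34.5). The cheek is a wall 24 mm thick (x = -11.5 to 12.5) that runs from here to the tray's right end, its end rounded by 6 mm; between it and the rail the pocket is 52.5 mm wide
- catch (a joint): sprung brass catch in the cheek: nose of 4 mm radius centred at tray (14.9, -119.5, 20). Value: metres pushed into the cheek (-x), 0 = out, most 0.0055; 2.1 N at 0, 3.3 N at 0.004. A microphone slid in along the rail pushes it in 0.004 (3 to 8 N along the rail with friction); it springs back to 0 behind the microphone in the last 2 mm before home
- contact (a joint): sprung charging pin in the pocket's end wall, standing 5 mm out. Value: metres pressed in, 0 = free, about 0.003 with a docked microphone, at most 0.005; spring 0.4 to 0.9 N. It pushes the microphone lightly back against the closed catch
- red_mic: the round black microphone to dock, with a RED ring on its flat top: loose disc 50 mm in diameter and 16 mm thick, 40 to 85 g; origin at the centre of its underside, z up. It starts on the tray's deck, away from the rail; it may be at any yaw and needs none in particular
- green_mic: an equal loose microphone (50 mm diameter, 16 mm thick) with a GREEN ring, also on the deck, nearer to the pocket than the red one or farther; it stays where it is. It stands off the rail, so that the red one passes between it and the rail with 10 mm or more to spare; origin at the centre of its underside
- cup: loose square yellow plastic cup, 59 x 59 x 31 mm, to the right of the tray; stays there; origin under its centre
- tape: loose roll of beige tape, 104 mm wide, 25 mm tall, behind the tray; stays there; origin under its centre

How it is judged:
On the way, in this order (a step that is already met when the one before it is completed fails the run):
1. the red-ringed microphone is against the rail (within 3 mm), still outside the pocket (x of red_mic in the frame of charger above 0.037 m and y of red_mic in the frame of charger above -0.09 m), for 0.1 s.
2. it is home in the pocket, with the catch out behind it and the charging pin pressed (distance between red_mic and pocket_home below 0.004 m and value of joint catch below 0.0012 m and value of joint contact above 0.0015 m), for 0.2 s.
At the end, for the whole second after the job is handed in: the red-ringed microphone rests flat within 4 mm of its home in the pocket, the catch is out behind it (under 1.2 mm pushed in), the charging pin is pressed by more than 1.5 mm, and the microphone holds there by itself at rest (all of step 2 and angle between red_mic's own z axis and vertical below 0.08 rad and linear speed of red_mic below 0.01 m/s); the robot touches nothing.
It fails at once if the red-ringed microphone is lifted more than 6 mm off the deck, or falls off it (z of red_mic in the frame of charger above 0.018 m or z of red_mic in the frame of charger below 0.006 m).
It fails at once if it is tipped by more than about 14 degrees (angle between red_mic's own z axis and vertical above 0.25 rad).
It fails at once if it is more than 8 mm off the rail on the last stretch before the pocket (y of red_mic in the frame of charger below -0.06 m and x of red_mic in the frame of charger below 0.032 m).
It fails at once if the green-ringed microphone is moved by more than 6 mm (distance of green_mic from where it was at the start of the episode above 0.006 m).
It fails at once if the cup or tape roll is moved by more than 15 mm (distance of any of cup, tape from where it was at the start of the episode above 0.015 m).
It also fails if it takes over 61 s, if anything falls off the work surface, if the arm or the gripper's body presses on something with over 40 N, if the wrist force passes 120 N, or if a joint passes its speed limit or range.

## Working session

There is one attempt and no reset: what is moved stays moved. The work goes in short steps, Python scripts to look and compute and a tool call to move; the robot and the scene stay as the last step left them, time stands still between calls to the robot, and variables do not carry over. Pictures are saved under pics/ and viewed, at most 13 in all, crops included, and the job is handed in when it is done.

Besides the shell and the picture viewer there is one more tool, called after ">>>" by a JSON object that holds its "api" and its "payload". arm_command: Moves the arm, as the interface text tells. Its arguments: {"type":"object","properties":{"plan":{"type":"array"},"force":{"type":"number"}},"required":["plan"]}

```bash
mkdir -p pics
python3 - <<'E'
from bench import bot,snapshot,camera_params
import cv2,numpy as np
np.set_printoptions(precision=4,suppress=True)
s=bot.observe()
for k in s: print(k,np.round(s[k],4))
for n in("scene","top"):
    im=snapshot(n); cv2.imwrite(f"pics/{n}0.png",im[:,:,::-1]); print(n,camera_params(n))
print(camera_params("wrist"))
E
```

```text
time 0.0
qpos [ 1.2222  0.5765  0.0249  1.4379 -0.015   1.129  -0.0565]
joint_vel [ 0.0012 -0.0005  0.0012  0.0001  0.0013 -0.0008 -0.0003]
joint_efforts [  0.     -76.5767   2.2507 -28.5972   0.0153   0.0128   0.    ]
tcp_pos [ 0.1765 -0.6511  0.2304]
tool_rot [-0.0008  0.9912  0.132  -0.0002]
contact_force [ 0.2611 -0.3659 -0.0838]
wrist_torque [ 0.0376 -0.0256 -0.0372]
gripper_force 0.0
grip_width 0.0849
scene {'mtx': array([[410.9698,   0.    , 259.1805],
       [  0.    , 410.9698, 197.2049],
       [  0.    ,   0.    ,   1.    ]]), 'eye': array([0.1172, 0.4718, 0.8126]), 'attitude': array([ 0.1333, -0.3185,  0.8632, -0.3683])}
top {'mtx': array([[490.5933,   0.    , 249.3623],
       [  0.    , 490.5933, 187.4333],
       [  0.    ,   0.    ,   1.    ]]), 'eye': array([ 0.5564, -0.114 ,  1.3706]), 'attitude': array([-0.0121,  0.7085, -0.7052,  0.0232])}
{'mtx': array([[297.3186,   0.    , 258.7031],
       [  0.    , 297.3186, 188.5075],
       [  0.    ,   0.    ,   1.    ]]), 'T_tool_cam': array([[-0.0001, -0.9561, -0.293 ,  0.075 ],
       [ 1.    ,  0.0002, -0.0011,  0.0009],
       [ 0.0011, -0.293 ,  0.9561, -0.1422],
       [ 0.    ,  0.    ,  0.    ,  1.    ]])}
```

```bash
python3 -c "
import cv2,numpy as np
a=cv2.imread('pics/scene0.png');b=cv2.imread('pics/top0.png')
cv2.imwrite('pics/t0.png',cv2.resize(b,(800,600)))"
```

```text
(no output)
```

View pics/t0.png

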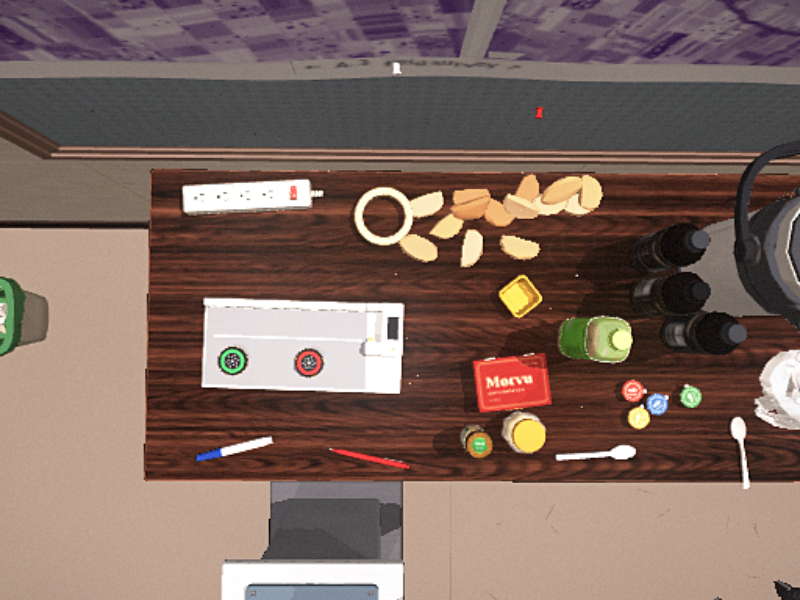

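View pics/scene0.png

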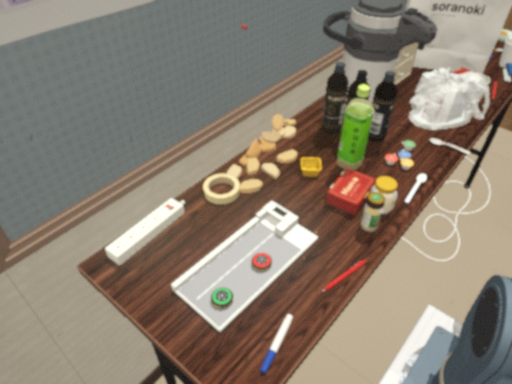

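The red mic is at top-view (309,362) in the 800-px picture and the green one at (232,361), farther from the pocket. The tray spans about (203,300) to (403,392), with the pocket at upper right.

```bash
cat > h.py <<'E'
import numpy as np,cv2
from scipy.spatial.transform import Rotation as R
from bench import bot,snapshot,camera_params
np.set_printoptions(precision=4,suppress=True)
def quat(q): return R.from_quat([q[1],q[2],q[3],q[0]])
def cast(name,uv,z,state=None):
    """pixels -> world points on plane z"""
    p=camera_params(name); K=np.array(p['mtx']); uv=np.atleast_2d(uv).astype(float)
    xy=(uv-K[:2,2])/[K[0,0],K[1,1]]
    if name=='wrist':
        T=np.array(p['T_tool_cam']); Rt=quat(state['tool_rot']).as_matrix()
        th=np.linalg.norm(xy,axis=1,keepdims=True)
        d=np.hstack([xy/np.maximum(th,1e-9)*np.sin(th),np.cos(th)])
        Rc=Rt@T[:3,:3]; eye=np.array(state['tcp_pos'])+Rt@T[:3,3]
    else:
        d=np.hstack([xy,np.ones((len(xy),1))]); Rc=quat(p['attitude']).as_matrix(); eye=np.array(p['eye'])
    d=d@Rc.T
    return eye+d*((z-eye[2])/d[:,2:3])
def blob(im,col):
    h=cv2.cvtColor(im,cv2.COLOR_RGB2HSV)
    m=((h[...,0]<8)|(h[...,0]>172)) if col=='red' else ((h[...,0]>50)&(h[...,0]<80))
    return (m&(h[...,1]>120)&(h[...,2]>60)).astype(np.uint8)
def rings(im,col,amin=20):
    c,_=cv2.findContours(blob(im,col),cv2.RETR_EXTERNAL,cv2.CHAIN_APPROX_NONE)
    return [(cv2.minEnclosingCircle(k)) for k in c if cv2.contourArea(k)>amin]
E
python3 - <<'E'
from h import *
for n in("top","scene"):
    im=cv2.imread(f"pics/{n}0.png")[:,:,::-1].copy()
    for c in("red","green"):
        for (u,v),r in rings(im,c): 
            print(n,c,np.round([u,v,r],1),cast(n,(u,v),.028)[0])
b=cv2.imread("pics/top0.png")[180:260,120:270]
cv2.imwrite("pics/t1.png",cv2.resize(b,None,fx=5.3,fy=5.3,interpolation=cv2.INTER_CUBIC))
E
```

```text
top red [494.  292.5  18.6] [ 0.3394 -0.8047  0.028 ]
top red [494. 279.  17.] [ 0.376  -0.8055  0.028 ]
top red [489.5 272.5  13. ] [ 0.3937 -0.7934  0.028 ]
top red [451.5 228.    5.6] [ 0.5148 -0.6907  0.028 ]
top red [197.3 231.7   8. ] [0.502  0.0064 0.028 ]
top red [111.3 227.   19.5] [0.514 0.24  0.028]
top red [485.  223.   26.7] [ 0.5288 -0.7837  0.028 ]
top red [109.5 214.5  15.5] [0.5479 0.2454 0.028 ]
top red [491.  208.5  20.5] [ 0.5688 -0.8012  0.028 ]
top red [111.5 202.5  19.5] [0.5805 0.2405 0.028 ]
top red [289.5 270.5 200.5] [ 0.3978 -0.2451  0.028 ]
top red [351.7 184.1  13.2] [ 0.6341 -0.4164  0.028 ]
top red [280.1 183.   38.1] [ 0.6361 -0.2191  0.028 ]
top red [173.  168.    9.2] [0.6758 0.0745 0.028 ]
top red [168.8 176.5  75.2] [0.6524 0.0857 0.028 ]
top red [316.5 164.5   9.5] [ 0.6877 -0.3195  0.028 ]
top red [248.  162.    8.2] [ 0.6935 -0.1308  0.028 ]
top red [220.  166.5  18.6] [ 0.6806 -0.0541  0.028 ]
top red [287.  161.    9.4] [ 0.6969 -0.2381  0.028 ]
top red [165.5 152.   12.7] [0.7197 0.0956 0.028 ]
top red [191.  151.5  11.1] [0.7215 0.0258 0.02
[... 541 characters left out ...]
355.  110.5  17. ] [ 0.8385 -0.4268  0.028 ]
top red [270.5 114.5  65.7] [ 0.8256 -0.1924  0.028 ]
top red [208.  111.   11.2] [ 0.834  -0.0199  0.028 ]
top red [119.  111.5  23.1] [0.8308 0.2246 0.028 ]
top green [306.6 284.6   4.6] [ 0.3599 -0.2916  0.028 ]
top green [148.2 230.8   7.9] [0.5039 0.1398 0.028 ]
scene red [343.7 272.7  25.7] [ 0.3315 -0.0872  0.028 ]
scene red [261.4 260.5   8.7] [0.4988 0.0098 0.028 ]
scene red [349.5 189.   27.4] [ 0.4719 -0.3431  0.028 ]
scene red [390.1 157.3   8.3] [ 0.4528 -0.5485  0.028 ]
scene red [495.   89.5  10.7] [ 0.3457 -1.1869  0.028 ]
scene red [461.   71.    6.1] [ 0.5006 -1.2502  0.028 ]
scene green [221.5 296.    9. ] [0.5028 0.1413 0.028 ]
```

View pics/t1.png

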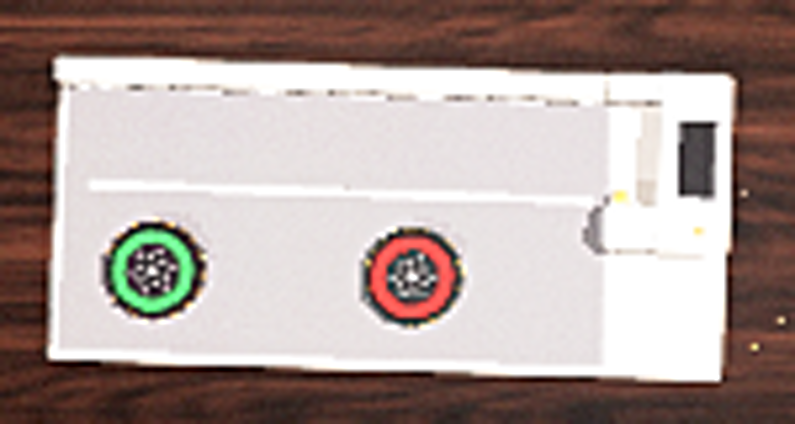

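The crop shows the tray nearly square to the picture. Its front corners are at (50,358) and (722,380), the rail line runs (70,88)–(660,104), and the cheek and hood are at right.

```bash
cat >> h.py <<'E'
def fit(P,Q):
    """2D rigid: world = R P + t"""
    P=np.array(P,float);Q=np.array(Q,float)[:,:2]; p=P-P.mean(0);q=Q-Q.mean(0)
    a=np.arctan2((p[:,0]*q[:,1]-p[:,1]*q[:,0]).sum(),(p*q).sum())
    M=np.array([[np.cos(a),-np.sin(a)],[np.sin(a),np.cos(a)]]); t=Q.mean(0)-M@P.mean(0)
    return a,t,(P@M.T+t-Q)
E
python3 - <<'E'
from h import *
f=lambda x,y:(120+(x+.5)/5.3-.5,180+(y+.5)/5.3-.5)
pts=[((50,359),.012,(-79,175)),((722,381),.012,(-79,-175)),((53,60),.026,(78.5,175)),((735,77),.037,(78.5,-175))]
Q=[cast('top',f(*p),z)[0] for p,z,_ in pts]; P=[np.array(t)/1e3 for *_,t in pts]
a,t,r=fit(P,Q); print(np.array(Q),np.degrees(a),t,r)
M=np.array([[np.cos(a),-np.sin(a)],[np.sin(a),np.cos(a)]])
for n,p in dict(red=(.5003,.0078),green=(.5034,.1405)).items(): print(n,(np.array(p)-t)@M)
E
```

```text
[[ 0.458   0.1946  0.012 ]
 [ 0.4477 -0.1537  0.012 ]
 [ 0.6124  0.1924  0.026 ]
 [ 0.605  -0.1591  0.037 ]] -1.4425178247814898 [0.531  0.0186] [[-0.0015  0.0009]
 [-0.0001 -0.0007]
 [ 0.0015 -0.0009]
 [ 0.0001  0.0007]]
red [-0.0304 -0.0115]
green [-0.0307  0.1212]
```

>>> {"api": "arm_command", "payload": {"plan": [0.0308,-0.0263,0,0,0,0,0,0.0308,-0.0263,0,0,0,0,0,0.0308,-0.0263,0,0,0,0,0,0.0308,-0.0263,0,0,0,0,0,0.0308,-0.0263,0,0,0,0,0,0.0308,-0.0263,0,0,0,0,0,0.0308,-0.0263,0,0,0,0,0,0.0308,-0.0263,0,0,0,0,0,0.0308,-0.0263,0,0,0,0,0,0.0308,-0.0263,0,0,0,0,0,0.0308,-0.0263,0,0,0,0,0,0.0308,-0.0263,0,0,0,0,0], "force": 20}}

```text
time: 1.1
tcp_pos: [0.4514, -0.2483, 0.2312]
tool_rot: [-0.0, 0.991, 0.132, -0.0]
contact_force: [0.4, -1.0, 0.0]
grip_width: -0.0
gripper_force: 0.0
```

>>> {"api": "arm_command", "payload": {"plan": [0.0055,-0.0195,0.011,0,0,0,0,0.0055,-0.0195,0.011,0,0,0,0,0.0055,-0.0195,0.011,0,0,0,0,0.0055,-0.0195,0.011,0,0,0,0,0.0055,-0.0195,0.011,0,0,0,0,0.0055,-0.0195,0.011,0,0,0,0,0.0055,-0.0195,0.011,0,0,0,0,0.0055,-0.0195,0.011,0,0,0,0,0.0055,-0.0195,0.011,0,0,0,0,0.0055,-0.0195,0.011,0,0,0,0,0.0055,-0.0195,0.011,0,0,0,0,0,0,0,0,0,0,0]}}

```text
time: 2.1
tcp_pos: [0.4522, -0.0233, 0.1086]
tool_rot: [-0.001, 0.991, 0.134, -0.001]
contact_force: [-0.8, 0.5, 0.0]
grip_width: 0.0004
gripper_force: 0.0
```

Run:
```python
from h import *
s=bot.observe(); im=snapshot('wrist'); cv2.imwrite('pics/w0.png',im[:,:,::-1]); print(s['tcp_pos'])
for c in("red","green"):
    for (u,v),r in rings(im,c,300): print(c,np.round([u,v,r],1),cast('wrist',(u,v),.028,s)[0])
```

```text
[ 0.4522 -0.0233  0.1086]
red [495.1 245.6  43.4] [ 0.4648 -0.291   0.028 ]
red [236.7 123.9  28. ] [0.5029 0.0073 0.028 ]
green [85.5 86.5 24.9] [0.5055 0.1397 0.028 ]
```

View pics/w0.png

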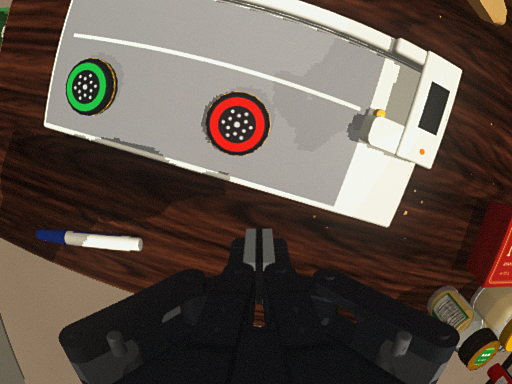

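The wrist view agrees with the top view: red ring at (237,124), green at (90,87), brass nose at (380,114), tray front corners at (45,126) and (388,226).

Run:
```python
from h import *
s=bot.observe()
pts=[((45,127),.012,(-79,175)),((388,227),.012,(-79,-175)),((462,70),.037,(78.5,-175)),((430,167),.0345,(-11.5,-175))]
Q=[cast('wrist',p,z,s)[0] for p,z,_ in pts]; P=[np.array(t)/1e3 for *_,t in pts]
a,t,r=fit(P,Q); print(np.degrees(a),t,r)
M=np.array([[np.cos(a),-np.sin(a)],[np.sin(a),np.cos(a)]])
for n,p in dict(red=(.5029,.0073),green=(.5055,.1397),nose=cast('wrist',(379,114),.024,s)[0,:2]).items(): print(n,(np.array(p)-t)@M)
# finger tip edges
for u in(245,274): print(cast('wrist',(u,232),s['tcp_pos'][2],s)[0])
```

```text
-1.534710919888305 [0.533  0.0172] [[-0.0002  0.0031]
 [-0.0003 -0.0023]
 [ 0.0009 -0.0007]
 [-0.0003 -0.0001]]
red [-0.0298 -0.0107]
green [-0.0308  0.1217]
nose [ 0.0133 -0.1175]
[ 0.4578 -0.017   0.1094]
[ 0.4619 -0.0318  0.1094]
```

>>> {"api": "arm_command", "payload": {"plan": [0.0014,-0.0028,0.015,0,0,0,0,0.0014,-0.0028,0.015,0,0,0,0,0.0014,-0.0028,0.015,0,0,0,0,0.0014,-0.0028,0.015,0,0,0,0,0.0014,-0.0028,0.015,0,0,0,0,0.0014,-0.0028,0.012,0,0,0,0,0,0,0,0,0,0,0,0,0,0,0,0,0,0]}}

```text
time: 2.82
tcp_pos: [0.4565, -0.0096, 0.0232]
tool_rot: [0.0, 0.991, 0.132, -0.001]
contact_force: [0.1, 0.0, 0.3]
grip_width: -0.0002
gripper_force: 0.0
```

>>> {"api": "arm_command", "payload": {"plan": [0,-0.004,0.006,0,0,0,0,0,0,0,0,0,0,0,0.005,0,0,0,0,0,0,0.006,0,0,0,0,0,0,0.006,0,0,0,0,0,0,0.006,0,0,0,0,0,0,0.006,0,0,0,0,0,0,0.006,0,0,0,0,0,0,0.006,0,0,0,0,0,0,0.006,0,0,0,0,0,0,0.003,0,0,0,0,0,0,0,0,0,0,0,0,0]}}

```text
time: 3.82
tcp_pos: [0.505, 0.0085, 0.0173]
tool_rot: [-0.0, 0.991, 0.132, 0.001]
contact_force: [-0.5, 0.0, -0.7]
grip_width: 0.0001
gripper_force: 0.0
```

```bash
cat >> h.py <<'E'
def tray(p,a=np.radians(-1.5),t=np.array([.532,.018])):
    M=np.array([[np.cos(a),-np.sin(a)],[np.sin(a),np.cos(a)]]); return (np.asarray(p)[...,:2]-t)@M*1000
def status(tag=None):
    s=bot.observe(); im=snapshot('wrist')
    if tag: cv2.imwrite(f'pics/{tag}.png',im[:,:,::-1])
    print('tcp',np.round(s['tcp_pos'],4),'tray',tray(s['tcp_pos']).round(1),'F',np.round(s['contact_force'],2))
    for c in('red','green'):
        for (u,v),r in rings(im,c,300):
            w=cast('wrist',(u,v),.028,s)[0]; q=tray(w)
            if abs(q[0])<90 and abs(q[1])<180: print(c,np.round([u,v,r],1),q.round(1))
E
python3 -c "
from h import *
status()"
```

```text
tcp [0.505  0.0085 0.0173] tray [-26.7 -10.2] F [-0.47  0.04 -0.7 ]
red [257.6 182.3  44.7] [9.5 0.3]
green [ 37.6 186.9  35.3] [-28.7 120.3]
```

>>> {"api": "arm_command", "payload": {"plan": [0.005,0,0,0,0,0,0,0.005,0,0,0,0,0,0,0.005,0,0,0,0,0,0,0.005,0,0,0,0,0,0,0.004,0,0,0,0,0,0,0.003,0,0,0,0,0,0,0.002,0,0,0,0,0,0,0.002,0,0,0,0,0,0,0.001,0,0,0,0,0,0,0,0,0,0,0,0,0,0,0,0,0,0,0,0]}}

```text
time: 4.78
tcp_pos: [0.5349, 0.0165, 0.0173]
tool_rot: [-0.0, 0.991, 0.132, 0.0]
contact_force: [-0.1, 0.4, -0.1]
grip_width: 0.0005
gripper_force: 0.0
```

```bash
python3 -c "
from h import *
status('w1')"
```

```text
tcp [0.5349 0.0165 0.0173] tray [ 2.9 -1.5] F [-0.12  0.38 -0.1 ]
red [257.3 182.6  44.8] [38.9  9.2]
green [ 48.5 236.   33.4] [-28.5 120.4]
```

View pics/w1.png

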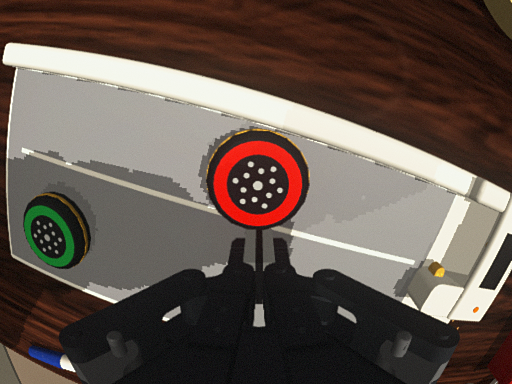

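The red disc at (258,182) is just short of or touching the rail edge, and the fingers are behind it at (258,235). There is no force yet, so I'll push on gently.

>>> {"api": "arm_command", "payload": {"plan": [0.001,0,0,0,0,0,0,0.001,0,0,0,0,0,0,0.001,0,0,0,0,0,0,0.001,0,0,0,0,0,0,0,0,0,0,0,0,0,0,0,0,0,0,0,0]}}

```text
time: 5.33
tcp_pos: [0.5376, 0.0172, 0.0172]
tool_rot: [0.0, 0.991, 0.132, -0.001]
contact_force: [-5.7, -0.8, 3.5]
grip_width: -0.0004
gripper_force: 2.7
```

```bash
python3 -c "
from h import *
status()"
```

```text
tcp [0.5376 0.0172 0.0172] tray [ 5.7 -0.6] F [-5.68 -0.75  3.53]
red [257.3 183.6  44.8] [41.3  9.9]
green [ 50.  240.   33.3] [-28.1 119.9]
```

>>> {"api": "arm_command", "payload": {"plan": [-0.006,0,0,0,0,0,0,-0.006,0,0,0,0,0,0,0,-0.012,0,0,0,0,0,0,-0.012,0,0,0,0,0,0,-0.012,0,0,0,0,0,0,-0.012,0,0,0,0,0,0,0,0,0,0,0,0,0.013,0,0,0,0,0,0,0.013,0,0,0,0,0,0,0.013,0,0,0,0,0,0,0.014,0,0,0,0,0,0,0,0,0,0,0,0]}}

```text
schema error: expected a multiple of 7 numbers
```

```bash
python3 -c "
from h import *
status('w2')"
```

```text
tcp [0.5376 0.0172 0.0172] tray [ 5.7 -0.6] F [-4.88 -1.85  4.35]
red [257.3 183.6  44.8] [41.3  9.9]
green [ 50.  240.   33.3] [-28.1 120. ]
```

View pics/w2.png

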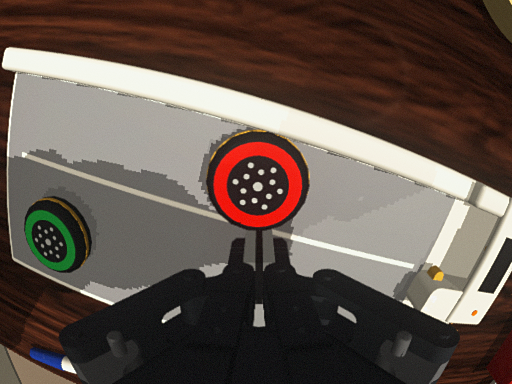

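The move was refused because the number count was wrong. The picture shows the same pose, with the red disc at (258,184) against the rail. I'll send the move again.

>>> {"api": "arm_command", "payload": {"plan": [-0.006,0,0,0,0,0,0,-0.006,0,0,0,0,0,0,0,-0.012,0,0,0,0,0,0,-0.012,0,0,0,0,0,0,-0.012,0,0,0,0,0,0,-0.012,0,0,0,0,0,0,0,0,0,0,0,0,0.013,0,0,0,0,0,0,0.013,0,0,0,0,0,0,0.013,0,0,0,0,0,0,0.014,0,0,0,0,0,0,0,0,0,0,0,0,0]}}

```text
time: 6.43
tcp_pos: [0.5687, 0.0754, 0.0176]
tool_rot: [-0.0, 0.991, 0.132, 0.002]
contact_force: [1.3, 0.1, 0.1]
grip_width: -0.0001
gripper_force: 0.0
```

```bash
python3 -c "
from h import *
status('w3')"
```

```text
tcp [0.5687 0.0754 0.0176] tray [35.2 58.4] F [1.31 0.11 0.14]
red [345.5 262.5  38. ] [42.5 11.7]
green [120.5 298.5  21.3] [-22.  127.6]
```

View pics/w3.png

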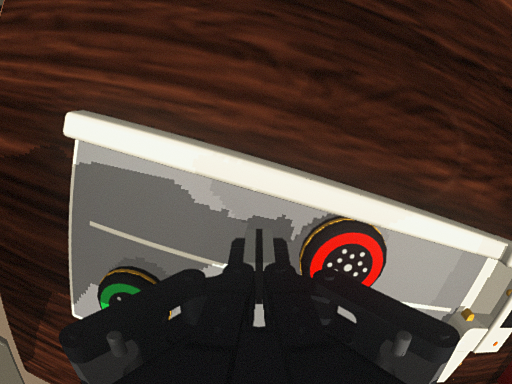

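The fingers at (258,240) are to the left of the red disc at (345,262), clear of the rail. Next I push along the rail.

>>> {"api": "arm_command", "payload": {"plan": [-0.004,0,0,0,0,0,0,-0.0023,0.0077,0,0,0,0,0,-0.0023,0.0077,0,0,0,0,0,-0.0023,0.0077,0,0,0,0,0,-0.0023,0.0077,0,0,0,0,0,-0.0023,0.0077,0,0,0,0,0,-0.0023,0.0077,0,0,0,0,0,-0.0023,0.0077,0,0,0,0,0,0,0,0,0,0,0,0,0,0,0,0,0,0,0]}}

```text
time: 7.32
tcp_pos: [0.5444, 0.0214, 0.0151]
tool_rot: [-0.003, 0.991, 0.134, -0.014]
contact_force: [-40.1, 21.4, 19.6]
grip_width: -0.0
gripper_force: 22.7
```

```bash
python3 -c "
from h import *
status()"
```

```text
tcp [0.5444 0.0214 0.0151] tray [12.3  3.8] F [-40.12  21.38  19.56]
red [317.2 216.9  43.2] [ 41.7 -17.2]
green [ 54.7 251.3  32.9] [-28.  120.1]
```

The fingers wedged the disc between face and rail: 45 N, and the tool deflected towards -x. I'll relieve the load first.

>>> {"api": "arm_command", "payload": {"plan": [-0.0096,-0.0029,0,0,0,0,0,-0.0096,-0.0029,0,0,0,0,0,-0.0058,-0.0017,0,0,0,0,0,0,0,0,0,0,0,0,0,0,0,0,0,0,0]}}

```text
time: 7.78
tcp_pos: [0.5346, 0.0171, 0.0176]
tool_rot: [0.0, 0.991, 0.132, 0.0]
contact_force: [0.4, -1.3, 0.4]
grip_width: 0.0
gripper_force: 0.0
```

```bash
python3 -c "
from h import *
status('w4')"
```

```text
tcp [0.5346 0.0171 0.0176] tray [ 2.7 -0.8] F [ 0.44 -1.25  0.39]
red [319.4 196.1  43.3] [ 40.7 -20.3]
green [ 50.  235.8  33.4] [-28.2 119.9]
```

View pics/w4.png

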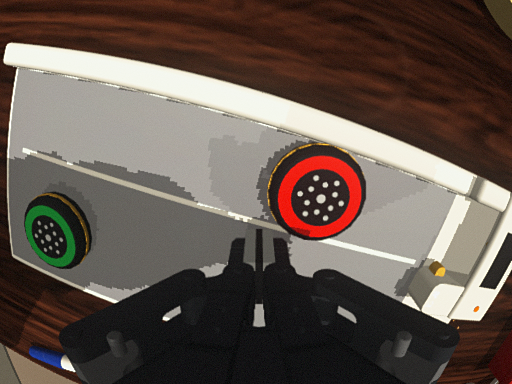

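The disc sits flat at the rail at (318,197), unloaded. I'll go back to its left side and turn the tool about 13° so the face is nearly square to the rail.

>>> {"api": "arm_command", "payload": {"plan": [0.004,-0.0134,0,0,0,0,0,0.004,-0.0134,0,0,0,0,0,0,0,0,0,0,6.5,0,0,0,0,0,0,6.5,0,0.009,0.0006,0,0,0,0,0,0.009,0.0006,0,0,0,0,0,0.009,0.0006,0,0,0,0,0,0.008,0.0005,0,0,0,0,0,0,0,0,0,0,0,0,0,0,0,0,0,0,0]}}

```text
time: 8.67
tcp_pos: [0.5706, 0.0447, 0.0171]
tool_rot: [-0.0, 1.0, 0.019, 0.0]
contact_force: [-0.8, -0.5, 0.2]
grip_width: 0.0001
gripper_force: 0.0
```

```bash
python3 -c "
from h import *
status('w5')"
```

```text
tcp [0.5706 0.0447 0.0171] tray [37.9 27.7] F [-0.83 -0.47  0.18]
red [348.7 250.8  39.1] [ 42.1 -19.6]
```

>>> {"api": "arm_command", "payload": {"plan": [-0.0003,0.005,0,0,0,0,0,-0.0003,0.005,0,0,0,0,0,-0.0003,0.005,0,0,0,0,0,-0.0003,0.005,0,0,0,0,0,-0.0003,0.005,0,0,0,0,0,-0.0003,0.005,0,0,0,0,0,0,0,0,0,0,0,0]}}

```text
time: 9.3
tcp_pos: [0.5693, 0.0133, 0.0173]
tool_rot: [0.0, 1.0, 0.018, -0.0]
contact_force: [-0.3, -0.8, 0.7]
grip_width: -0.0004
gripper_force: 0.0
```

```bash
python3 -c "
from h import *
status('w6')"
```

```text
tcp [0.5693 0.0133 0.0173] tray [37.4 -3.8] F [-0.33 -0.82  0.72]
red [332.1 250.   39.9] [ 41.7 -41.9]
green [ 70.  307.3  21.7] [-19.9 120.2]
```

>>> {"api": "arm_command", "payload": {"plan": [-0.0003,0.006,0,0,0,0,0,-0.0003,0.006,0,0,0,0,0,-0.0003,0.006,0,0,0,0,0,-0.0003,0.006,0,0,0,0,0,-0.0003,0.006,0,0,0,0,0,-0.0003,0.006,0,0,0,0,0,-0.0003,0.006,0,0,0,0,0,-0.0003,0.005,0,0,0,0,0,0,0,0,0,0,0,0]}}

```text
time: 10.1
tcp_pos: [0.5688, -0.0339, 0.0173]
tool_rot: [0.0, 1.0, 0.018, 0.0]
contact_force: [0.2, -0.6, 0.9]
grip_width: -0.0003
gripper_force: 0.0
```

```bash
python3 -c "
from h import *
status('w7')"
```

```text
tcp [ 0.5688 -0.0339  0.0173] tray [ 38.1 -50.9] F [ 0.17 -0.65  0.94]
red [332.  251.   39.8] [ 41.8 -89.1]
green [ 26.5 303.   26.7] [-27.8 119.3]
```

View pics/w7.png

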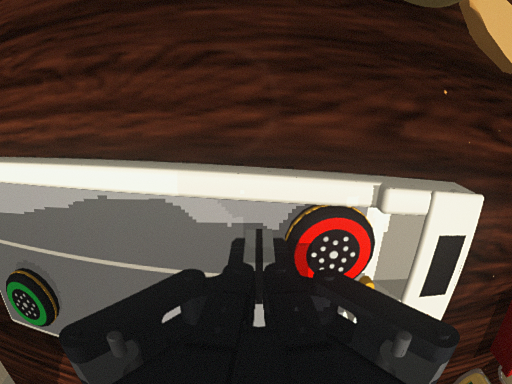

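The disc at (332,251) is at the rail and about to enter the pocket, with the brass nose at (369,283).

>>> {"api": "arm_command", "payload": {"plan": [-0.0002,0.004,0,0,0,0,0,-0.0002,0.004,0,0,0,0,0,-0.0002,0.004,0,0,0,0,0,-0.0002,0.004,0,0,0,0,0,-0.0002,0.004,0,0,0,0,0,-0.0002,0.004,0,0,0,0,0,-0.0002,0.004,0,0,0,0,0,-0.0002,0.004,0,0,0,0,0,-0.0002,0.004,0,0,0,0,0,-0.0002,0.004,0,0,0,0,0,0,0,0,0,0,0,0]}}

```text
time: 11.07
tcp_pos: [0.5677, -0.073, 0.0172]
tool_rot: [0.0, 1.0, 0.019, -0.001]
contact_force: [-1.0, 3.9, 1.6]
grip_width: 0.0002
gripper_force: 1.6
```

```bash
python3 -c "
from h import *
status('w8')"
```

```text
tcp [ 0.5677 -0.073   0.0172] tray [ 38. -90.] F [-0.99  3.88  1.58]
red [325.5 246.5  38.3] [  44.4 -124.3]
```

>>> {"api": "arm_command", "payload": {"plan": [-0.0001,0.0015,0,0,0,0,0,-0.0001,0.0015,0,0,0,0,0,-0.0001,0.0015,0,0,0,0,0,-0.0001,0.0015,0,0,0,0,0,0,0,0,0,0,0,0,0,0,0,0,0,0,0]}}

```text
time: 11.62
tcp_pos: [0.5676, -0.0782, 0.0172]
tool_rot: [-0.0, 1.0, 0.019, -0.001]
contact_force: [-3.1, 3.6, 2.1]
grip_width: 0.0001
gripper_force: 1.9
```

>>> {"api": "arm_command", "payload": {"plan": [0,0.001,0,0,0,0,0,0,0.001,0,0,0,0,0,0,0.001,0,0,0,0,0,0,0,0,0,0,0,0,0,0,0,0,0,0,0]}}

```text
time: 12.03
tcp_pos: [0.5676, -0.079, 0.0171]
tool_rot: [-0.001, 1.0, 0.02, -0.001]
contact_force: [-3.3, 9.4, 2.6]
grip_width: 0.0003
gripper_force: 5.1
```

>>> {"api": "arm_command", "payload": {"plan": [0,0.002,0,0,0,0,0,0,0.002,0,0,0,0,0,0,0,0,0,0,0,0,0,0,0,0,0,0,0]}}

```text
time: 12.37
tcp_pos: [0.5676, -0.0796, 0.0171]
tool_rot: [-0.003, 1.0, 0.021, -0.001]
contact_force: [-4.3, 19.2, 5.8]
grip_width: 0.0002
gripper_force: 10.2
```

```bash
python3 -c "
from h import *
status('w9')
im=cv2.imread('pics/w9.png')[180:340,230:430]; cv2.imwrite('pics/w9c.png',cv2.resize(im,None,fx=3.7,fy=3.7,interpolation=cv2.INTER_CUBIC))"
```

```text
tcp [ 0.5676 -0.0796  0.0171] tray [ 38.1 -96.6] F [-4.3  19.18  5.78]
red [319.5 246.   35.8] [  45.  -127.7]
```

View pics/w9c.png

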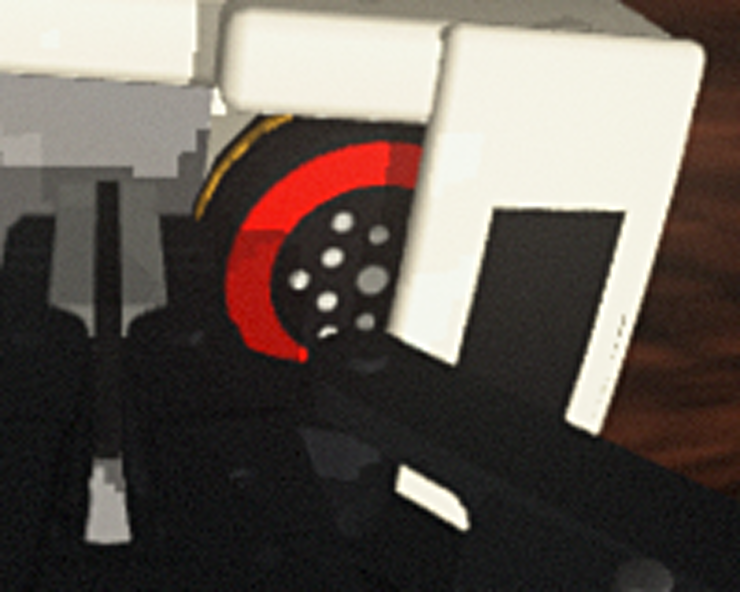

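The force climbs stiffly, so the disc is against the end wall, with its edge past the hood lip at (400,330) in the crop. I'll back off, rise, and check that it stays.

>>> {"api": "arm_command", "payload": {"plan": [0,-0.003,0,0,0,0,0,0,-0.003,0,0,0,0,0,0,-0.006,0,0,0,0,0,0,-0.01,0,0,0,0,0,0,-0.01,0,0,0,0,0,0,0,-0.02,0,0,0,0,0,0,-0.03,0,0,0,0,0,0,-0.03,0,0,0,0,-0.01,0,-0.03,0,0,0,0,-0.02,0,-0.02,0,0,0,0,-0.02,0,-0.01,0,0,0,0,0,0,0,0,0,0,0]}}

```text
time: 13.42
tcp_pos: [0.5151, -0.0551, 0.1597]
tool_rot: [0.0, 1.0, 0.019, 0.001]
contact_force: [-0.6, 0.0, -0.7]
grip_width: 0.0004
gripper_force: 0.0
```

```bash
python3 -c "
from h import *
status('w10')
p=camera_params('wrist')
im=cv2.imread('pics/w10.png'); h=im[60:300,220:512]; cv2.imwrite('pics/w10c.png',cv2.resize(h,None,fx=2.5,fy=2.5,interpolation=cv2.INTER_CUBIC))"
```

```text
tcp [ 0.5151 -0.0551  0.1597] tray [-15.  -73.5] F [-0.6   0.04 -0.69]
red [322.5 127.   22.3] [  40.1 -130.2]
green [ 80.  182.5  18.5] [-29.  120.5]
```

View pics/w10c.png

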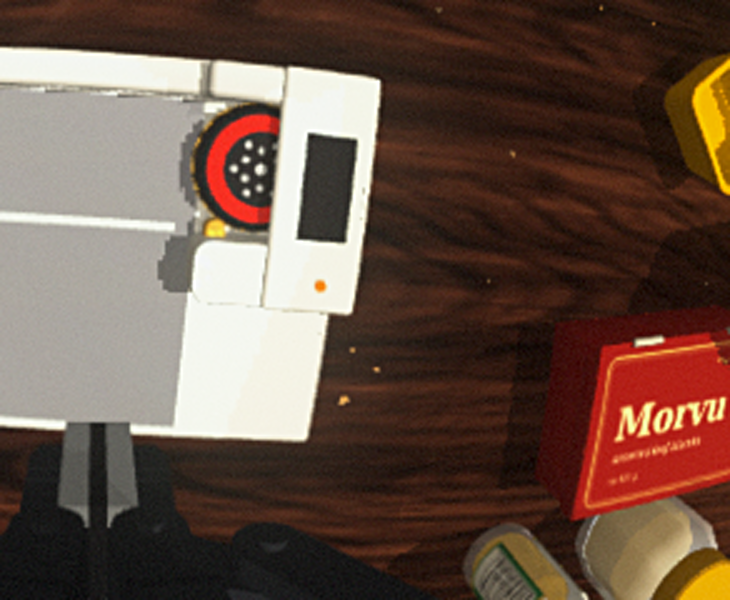

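The brass nose is out at (214,230), on the mouth side of the red disc, whose hub is at (262,170) in the crop. I'll check the positions numerically.

```bash
python3 -c "
from h import *
s=bot.observe()
f=lambda x,y:(220+x/2.5-.3,60+y/2.5-.3)
for n,p,z in(('hub',(262,170),.028),('left rim',(195,168),.024),('nose',(214,229),.024),('cheek top mouth corner',(200,240),.0345),('hood lip rear',(288,67),.037),('end rear',(380,80),.037),('deck fr',(308,440),.012)): print(n,tray(cast('wrist',f(*p),z,s)[0]))
"
```

```text
hub [  41.296  -131.6735]
left rim [  39.5011 -106.945 ]
nose [  16.8819 -116.281 ]
cheek top mouth corner [  14.0912 -109.7082]
hood lip rear [  80.1846 -135.8362]
end rear [  80.1363 -171.4757]
deck fr [ -75.1075 -171.3247]
```

```bash
python3 -c "
from bench import finish_job
print(finish_job())"
```

```text
the job is handed in; nothing more can be done
None
```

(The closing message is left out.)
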